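# Put the chisel set back in its tray in order of width

### The job

Put the four bench chisels away in the notched chisel tray in order of blade width: each blade in the notch cut for its width, narrowest at the left through to widest at the right, and every handle in the notch of the batten nearest the robot, so that all the cutting edges point away. Each chisel must lie flat and fully down in both its notches; set them down, do not drop them, and leave the screw tin and the cork block where they are.

Things in the scene. Friction and masses are not known exactly. Their poses are not given: they have to be found in the camera images.
- chisel_8mm: Narrowest of 4 chisels, alike but for the blade: 8 mm wide, 4.5 thick. Pale octagonal handle, brass ferrule. Origin: on its flat underside (handle and blade level) below the grip, where to grasp; x to the cutting edge, z up. Along x: steel cap from -68 mm, handle -62 to 36 (at the origin 24 wide, 23 high; at most 25), ferrule to 50, blade 62 to 128. 0.11-0.25 kg, balance at 15 to 45 mm.
- chisel_16mm: Second narrowest of 4 chisels, alike but for the blade: 16 mm wide, 4.5 thick. Pale octagonal handle, brass ferrule. Origin: on its flat underside (handle and blade level) below the grip, where to grasp; x to the cutting edge, z up. Along x: steel cap from -68 mm, handle -62 to 36 (at the origin 24 wide, 23 high; at most 25), ferrule to 50, blade 62 to 133. 0.11-0.25 kg, balance at 15 to 45 mm.
- chisel_26mm: Second widest of 4 chisels, alike but for the blade: 26 mm wide, 4.5 thick. Pale octagonal handle, brass ferrule. Origin: on its flat underside (handle and blade level) below the grip, where to grasp; x to the cutting edge, z up. Along x: steel cap from -68 mm, handle -62 to 36 (at the origin 24 wide, 23 high; at most 25), ferrule to 50, blade 62 to 138. 0.11-0.25 kg, balance at 15 to 45 mm.
- chisel_35mm: Widest of 4 chisels, alike but for the blade: 35 mm wide, 4.5 thick. Pale octagonal handle, brass ferrule. Origin: on its flat underside (handle and blade level) below the grip, where to grasp; x to the cutting edge, z up. Along x: steel cap from -68 mm, handle -62 to 36 (at the origin 24 wide, 23 high; at most 25), ferrule to 50, blade 62 to 143. 0.11-0.25 kg, balance at 15 to 45 mm.
- notch_8mm (a point): Centre of the floor, 20 mm above the table, of the tray's 8 mm blade notch (16 mm wide, 27 at the mouth 14 mm up). x: way the edge must point, y along the batten to the left. In line at x -151 to -131 mm: handle notch, same floor, 33 wide, 44 at the mouth. A stowed chisel's origin is at x -95 mm, y 0, z 0, axes parallel. Places are 54 mm apart, this the leftmost.
- notch_16mm (a point): Centre of the floor, 20 mm above the table, of the tray's 16 mm blade notch (24 mm wide, 35 at the mouth 14 mm up). x: way the edge must point, y along the batten to the left. In line at x -151 to -131 mm: handle notch, same floor, 33 wide, 44 at the mouth. A stowed chisel's origin is at x -95 mm, y 0, z 0, axes parallel. Second from the left.
- notch_26mm (a point): Centre of the floor, 20 mm above the table, of the tray's 26 mm blade notch (34 mm wide, 45 at the mouth 14 mm up). x: way the edge must point, y along the batten to the left. In line at x -151 to -131 mm: handle notch, same floor, 33 wide, 44 at the mouth. A stowed chisel's origin is at x -95 mm, y 0, z 0, axes parallel. Third from the left.
- notch_35mm (a point): Centre of the floor, 20 mm above the table, of the tray's 35 mm blade notch (43 mm wide, 54 at the mouth 14 mm up). x: way the edge must point, y along the batten to the left. In line at x -151 to -131 mm: handle notch, same floor, 33 wide, 44 at the mouth. A stowed chisel's origin is at x -95 mm, y 0, z 0, axes parallel. Rightmost. Tray: fixed 9 mm ply board, 230 x 226 mm.
- screw_tin: Open grey tin of screws, 75 x 80 x 49 mm, a bystander to the left of the tray, near the table's front edge. Origin: centre of its underside. Stays where it is.
- cork_block: Cork sanding block, 62 x 115 x 39 mm, a bystander in front of the wooden toggle-clamp jig (fixed, its lever up to 160 mm high: carry things over it). Origin: centre of its underside. Stays where it is.

How it is judged:
By the outcome, as a careful person would: the job done as asked, in the order asked, and still so for the second after the job is handed in, with the robot touching nothing.
It also fails if it takes over 112 s, if anything falls off the work surface, if the arm or the gripper's body presses on something with over 40 N, if the wrist force passes 120 N, or if a joint passes its speed limit or range.

### The arm

A 7-joint arm with a two-finger parallel gripper is mounted at the origin on a cart in front of the work surface, level with it; the furniture and walls round the work are solid. World frame = base frame: x ahead of the robot, y to its left, z up, the work surface at z = 0. Lengths are in m, angles in rad, forces in N, time in s.
With the tool pointing down it reaches from about 0.4 to 0.85 m from the base axis. Payload 10.4 kg.
Tool frame: the origin (TCP) lies on the centre line of the jaws, within the pads' length; the fingertips stand 17 mm ahead of it and the grasp point (between the pads) lies 2 mm behind it; z points along the fingers, y is the line along which they close (so a half turn about z gives the same grasp; the last joint's range is limited). The gripper opens to 85 mm and grips with 20 to 120 N. Pads are 22 mm wide; open, the fingers measure 114 mm over their backs; the gripper's body (76 mm by 85 mm) begins 54 mm behind the grasp point. The pads swing forward as they close: fully open they stand 13 mm farther back than shut.
Start: joints at [1.241, 0.332, -0.065, 1.46, 0.022, 1.35, -0.088], TCP at [0.189, -0.596, 0.248] pointing down, gripper open.
Joint ranges: [-2.6, 2.6], [-0.5, 2.12], [-1.47, 1.34], [0.16, 2.42], [-1.27, 4.41], [0.06, 2.06], [-2.6, 2.6]. Speed limits (rad/s): [2.22, 2.22, 2.79, 2.79, 3.14, 3.14, 3.14].

### API

Orientations are given as a unit quaternion [x, y, z, w].
In Python, from workcell import get_obs, optics, job gives the robot as it stands. The module is installed in compiled form; this text tells all that it offers.
- The arm moves only by the tool send_rows, never from a script. Its argument "plan" is a list that holds one entry, the list of rows, each a list of 7 numbers: the turn, a rotation vector about the tool's x, y, z in units of 1.5 rad (1.0 is 1.5 rad), then the shift along the tool's x, y, z in units of 20 cm (1.0 is 20 cm), then the opening, from 0 (shut) to 1 (fully open). A call has 1 to 20 rows; each row shifts and turns the commanded pose from where the row before left it, along the tool's axes as they then stand; what a row does not reach is not made up. A row lasts 1/12 s, in which the tool goes at most 41.7 mm and 7.16 degrees, less where a joint would pass 70% of its speed; a pose out of reach is approached as far as the arm can. A call with a number of a shift or a turn outside -1 to 1 is refused whole. A call with a gripper value outside its range is refused whole. The fingers move at their own pace and stop on an object; "squeeze" is the grip in N (left out, the last holds). Time passes only in rows, so rows that do not move let the fingers close. It gives the time, the measured TCP pose, the force, the opening and the grip force at its end, in the units of the state.
- get_obs(): the state, without advancing time (a new reading comes with each control period).
- optics.camera(name): name is "side" or "top"; returns the picture (384x512x3 uint8, red, green, blue); there is no depth.
- optics.get_calibration(name): a dict with "intrinsics" (3x3 intrinsics, pixels), "distortion" ([k1, k2, p1, p2, k3] as OpenCV has them; the pictures are not rectified), "world_from_camera" (4x4, takes a point from camera to world coordinates). Camera axes: x right, y up, looking along -z (the intrinsics and any distortion apply to the point x, -y, -z); pixel columns grow to the right and rows downward; lengths in m; the calibration is good to about 2 mm. A picture is of the moment at which its call begins. get_calibration takes no time and is no camera call.
- job.hand_in(): hands the job in; it is judged then, once.
The state is a dict: "clock": time; "joint_pos": joint angles; "joint_velocities": joint speeds; "tau": joint torques, N m; "position": TCP position; "ee_rot": TCP orientation; "ft_force": force on the tool from outside, world axes, zero at the start; "torque": the same for the moment, N m; "grip_width": opening from 0.0 (shut) to 1.0 (fully open); "grasp_force": force on a finger pad.
Only numpy, scipy, OpenCV 4.12 (cv2) and the standard library are available. Lean on these libraries where they do the work, as an engineer would, in place of code of your own. Each camera call takes 0.05 s, during which the arm holds its last target. There are 200 camera calls.

## Working session

There is one attempt and no reset: what is moved stays moved. The work goes in short steps, Python scripts to look and compute and a tool call to move; the robot and the scene stay as the last step left them, time stands still between calls to the robot, and variables do not carry over. Pictures are saved under pics/ and viewed, at most 14 in all, crops included, and the job is handed in when it is done.

Besides the shell and the picture viewer there is one more tool, called by a JSON object that holds its "method" and its "body", one argument or row to a line. send_rows: Moves the arm, as the interface text tells. Its arguments: {"type":"object","properties":{"plan":{"type":"array"},"squeeze":{"type":"number"}},"required":["plan"]}

```bash
mkdir -p pics; python3 - <<'E'
from workcell import get_obs, optics
import cv2, numpy as np
for n in("top","side"):
    im=optics.camera(n); cv2.imwrite(f"pics/{n}0.png",im[:,:,::-1])
    cv2.imwrite(f"pics/{n}0v.png",cv2.resize(im[:,:,::-1],(800,600),interpolation=cv2.INTER_CUBIC))
    c=optics.get_calibration(n); print(n,np.round(c["intrinsics"],2).tolist(),c["distortion"],np.round(c["world_from_camera"],4).tolist())
print(get_obs())
E
```

```text
top [[392.35, 0.0, 256.16], [0.0, 392.35, 192.03], [0.0, 0.0, 1.0]] [-0.04349475  0.          0.          0.          0.        ] [[0.0245, 0.9938, -0.1089, 0.4034], [-0.9997, 0.0253, 0.0054, 0.1102], [0.0081, 0.1087, 0.994, 1.1006], [0.0, 0.0, 0.0, 1.0]]
side [[371.4, 0.0, 254.5], [0.0, 371.4, 186.17], [0.0, 0.0, 1.0]] [-0.07948194  0.          0.          0.          0.        ] [[0.9999, 0.0166, -0.0043, 0.4952], [-0.0122, 0.5106, -0.8597, -0.7197], [-0.0121, 0.8597, 0.5107, 0.5557], [0.0, 0.0, 0.0, 1.0]]
{'clock': 0.1, 'joint_pos': array([ 1.24139321,  0.33281752, -0.06470503,  1.46087457,  0.02162379,
        1.3499025 , -0.08847747]), 'joint_velocities': array([ 1.84874214e-03, -2.42401744e-03,  5.88030865e-05, -1.31253635e-03,
       -7.40462090e-04,  4.97939429e-04, -5.78114590e-04]), 'tau': array([ 1.07700285e-03, -6.26746988e+01,  4.92161955e-02, -3.92432070e+01,
        1.65023137e-02,  6.94699949e-03, -7.89596356e-05]), 'position': array([ 0.18865357, -0.59550968,  0.24758175]), 'ee_rot': array([ 9.88252845e-01,  1.52826335e-01, -1.39665979e-04, -6.37712175e-04]), 'ft_force': array([1.20969895, 0.3539218 , 0.55011169]), 'torque': array([ 0.06965397, -0.04899354,  0.00423154]), 'grasp_force': 0.0, 'grip_width': 0.9999980705176362}
```

View pics/top0v.png

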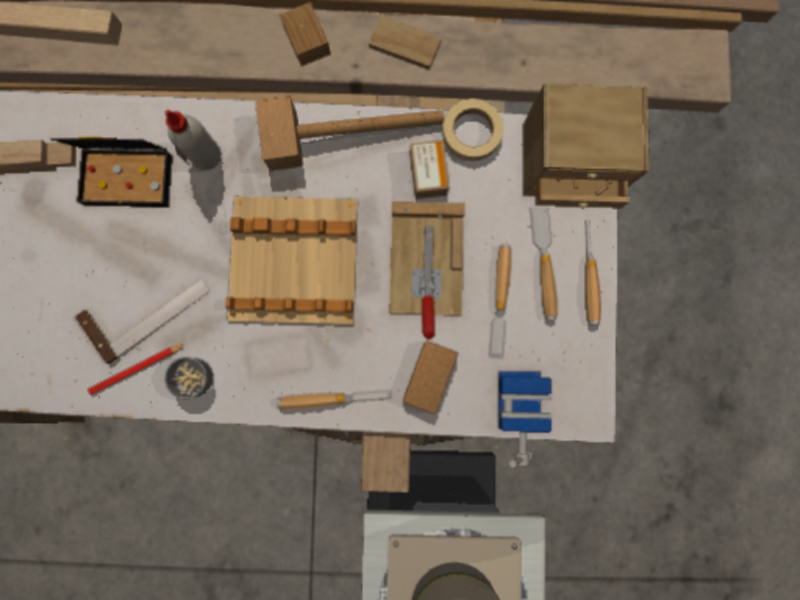

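View pics/side0v.png

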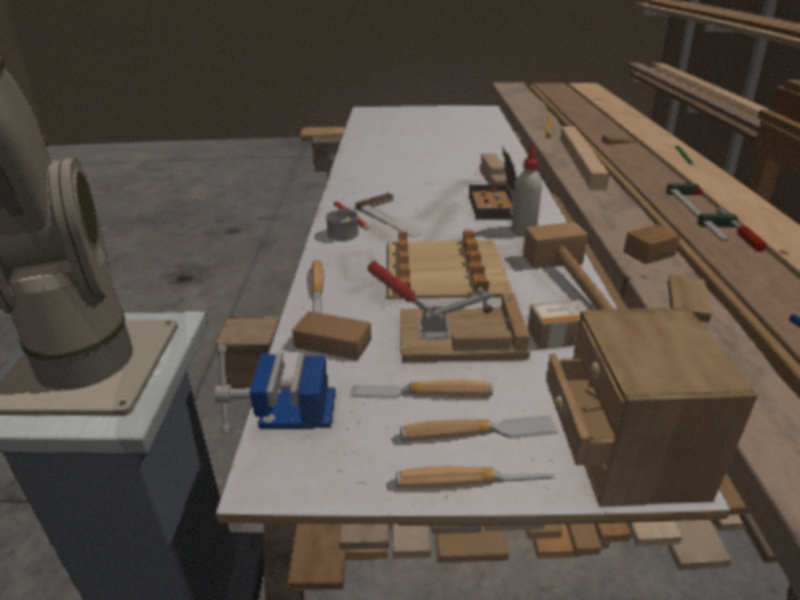

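Top view: the 8 mm chisel is at about (593,275) and the 35 mm at (545,265), both pointing away. The 26 mm at (503,300) points toward the robot, and the 16 mm at (330,400) points right. The tray spans (230–357, 198–324), with the batten rows at about 226 and 304. The side view also shows an open drawer at (570,410), close to the tip of the 35 mm.

```bash
cat > h.py <<'E'
from workcell import get_obs, optics
import cv2, numpy as np
def und(name,px):
    c=optics.get_calibration(name)
    return cv2.undistortPoints(np.float64(px).reshape(-1,1,2),np.array(c["intrinsics"]),np.array(c["distortion"])).reshape(-1,2),np.array(c["world_from_camera"])
def rays(name,px):
    u,T=und(name,px); d=np.c_[u[:,0],-u[:,1],-np.ones(len(u))]@T[:3,:3].T
    return T[:3,3],d
def onplane(name,px,z):
    o,d=rays(name,px); return o+d*((z-o[2])/d[:,2])[:,None]
def two(pt,ps):
    o1,d1=rays("top",[pt]);o2,d2=rays("side",[ps])
    A=np.c_[d1[0],-d2[0]]; s=np.linalg.lstsq(A,o2-o1,rcond=None)[0]
    a,b=o1+s[0]*d1[0],o2+s[1]*d2[0]; return (a+b)/2,np.linalg.norm(a-b)
def handles(im,z=0.0115,box=None):
    "orange handle+ferrule blobs -> list of (centre xyz, yaw, length, width)"
    hsv=cv2.cvtColor(im,cv2.COLOR_RGB2HSV); m=((hsv[...,0]<24)&(hsv[...,0]>8)&(hsv[...,1]>105)&(hsv[...,2]>110)).astype(np.uint8)
    return m,hsv
E
python3 - <<'E'
from h import *
im=cv2.imread("pics/top0.png")[:,:,::-1].copy()
m,hsv=handles(im)
n,l,s,c=cv2.connectedComponentsWithStats(m)
for i in range(1,n):
    if s[i,4]>60:
        ys,xs=np.nonzero(l==i); P=onplane("top",np.c_[xs,ys],.0115)[:,:2]
        mu=P.mean(0);e=np.linalg.svd(P-mu,full_matrices=False)[2];q=(P-mu)@e.T
        print(i,s[i].tolist(),np.round(mu,4),"yaw",round(float(np.degrees(np.arctan2(e[0,1],e[0,0]))),1),"len",np.round([q[:,0].min(),q[:,0].max()],4),"w",round(float(np.ptp(q[:,1])),4))
for p in [(502,175),(503,200),(545,285),(593,295),(310,402),(498,338),(260,260),(245,304),(262,304),(330,400)]:
    x,y=int(p[0]/1.5625),int(p[1]/1.5625); print(p,hsv[y,x])
a=cv2.resize(im[120:212,140:236],(0,0),fx=6,fy=6,interpolation=cv2.INTER_CUBIC)[:,:,::-1]
b=cv2.resize(im[120:290,300:400],(0,0),fx=3.2,fy=3.2,interpolation=cv2.INTER_CUBIC)[:,:,::-1]
o=np.zeros((600,800,3),np.uint8); 
a=cv2.resize(a,(480,460)); o[:460,:480]=a; b=b[:600,:320];o[:b.shape[0],480:480+b.shape[1]]=b
c=cv2.resize(im[235:280,170:330],(480,135),interpolation=cv2.INTER_CUBIC)[:,:,::-1];o[462:597,:480]=c
cv2.imwrite("pics/crop1.png",o)
E
```

```text
1 [242, 0, 232, 13, 927] [ 1.0974 -0.2377] yaw -90.7 len [-0.3984  0.3018] w 0.0183
2 [180, 2, 30, 32, 568] [1.0379 0.3011] yaw -153.6 len [-0.0445  0.0442] w 0.0632
3 [237, 11, 45, 31, 761] [1.0164 0.1077] yaw -108.3 len [-0.0623  0.0609] w 0.0603
9 [351, 54, 64, 55, 3233] [ 0.8575 -0.2533] yaw -87.6 len [-0.0938  0.098 ] w 0.1656
15 [127, 59, 63, 43, 970] [0.8476 0.3511] yaw -140.3 len [-0.1329  0.0746] w 0.1342
32 [190, 71, 94, 14, 461] [0.8544 0.1712] yaw -82.3 len [-0.1335  0.1367] w 0.0159
40 [278, 90, 9, 31, 152] [0.7762 0.0359] yaw -173.3 len [-0.045   0.0447] w 0.0211
44 [30, 96, 15, 9, 67] [0.7716 0.7493] yaw -102.4 len [-0.0223  0.0248] w 0.0256
50 [54, 99, 51, 30, 1323] [0.737  0.6191] yaw -88.3 len [-0.073   0.0722] w 0.0875
54 [346, 115, 56, 14, 629] [ 0.7341 -0.2192] yaw -91.3 len [-0.0715  0.0883] w 0.04
58 [147, 126, 81, 24, 1587] [0.6746 0.2997] yaw -90.4 len [-0.1176  0.1094] w 0.0643
59 [251, 129, 46, 9, 302] [0.693  0.0584] yaw -90.1 len [-0.0649  0.0635] w 0.0202
60 [250, 139, 46, 63, 1921] [0.5934 0.0617] yaw -177.6 len [-0.0827  0.0956] w 0.1301
61 [144, 151, 83, 49, 3552] [0.567  0.3002] yaw -89.1 len [-0.1182  0.1105] w 0.1352
62 [317, 159, 10, 39, 283] [ 0.5703 -0.0784] yaw 175.8 len [-0.0518  0.0577] w 0.023
63 [346, 163, 10, 39, 294] [ 0.5559 -0.16  ] yaw -174.1 len [-0.0566  0.0525] w 0.0237
64 [375, 166, 9, 40, 296] [ 0.5496 -0.2411] yaw -177.2 len [-0.0562  0.0544] w 0.0235
65 [146, 198, 80, 9, 403] [0.4862 0.3013] yaw -90.1 len [-0.1101  0.1113] w 0.0193
66 [259, 219, 33, 45, 896] [0.389  0.0492] yaw 160.5 len [-0.0564  0.0564] w 0.0608
70 [180, 252, 41, 9, 293] [0.3423 0.2562] yaw -84.0 len [-0.0535  0.0574] w 0.0214
(502, 175) [ 14  24 180]
(503, 200) [ 14  24 180]
(545, 285) [ 16 138 151]
(593, 295) [ 16 137 179]
(310, 402) [ 16 138 179]
(498, 338) [ 13  22 160]
(260, 260) [ 17 116 178]
(245, 304) [ 14 184 143]
(262, 304) [ 14 183  95]
(330, 400) [ 16 137 179]
```

View pics/crop1.png

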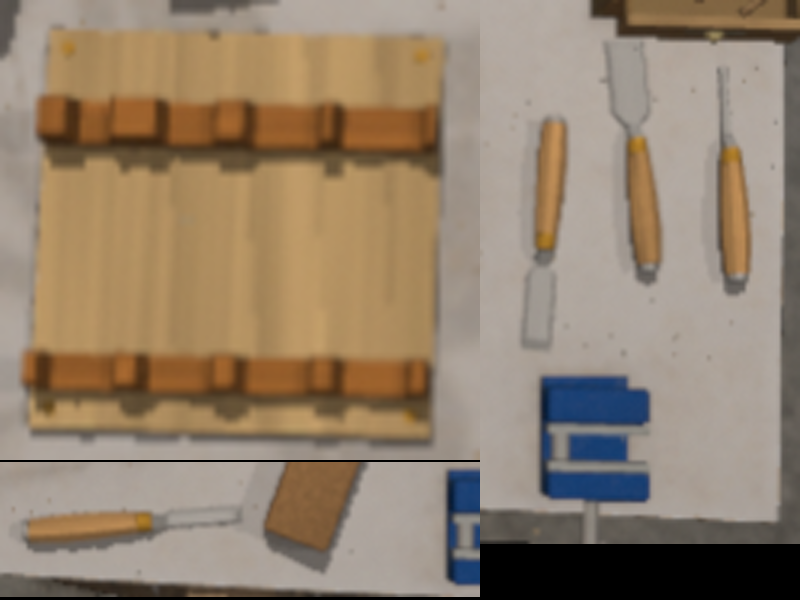

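The crop shows the tray with its notches clear in both battens. The near teeth sit around crop row 365 and the far teeth around 118. All four chisels are isolated, and the tip of the 35 mm lies just in front of the drawer. Next I'll convert the tray points and check the drawer.

```bash
python3 - <<'E'
from h import *
np.set_printoptions(precision=4,suppress=True)
f=lambda l:[(140+x/5-.4,120+y/5-.4) for x,y in l]
B=onplane("top",f([(50,30),(441,38),(431,438),(31,430)]),.009)[:,:2]
print("board",B.tolist(),"c",B.mean(0),"sides",[np.linalg.norm(B[i]-B[i-1]) for i in range(4)])
print("angles",[np.degrees(np.arctan2(*(B[a]-B[b])[::-1])) for a,b in((0,3),(1,2),(0,1),(3,2))])
im=cv2.imread("pics/top0.png")[:,:,::-1].copy(); hsv=cv2.cvtColor(im,cv2.COLOR_RGB2HSV)
# red-ness profile: tops of teeth are the brightest orange
for nm,r in(("far",(140,146)),("near",(190,196))):
    print(nm); 
    for y in range(*r): print(y,hsv[y,143:230,2].tolist()) if y in (r[0]+2,r[0]+3) else None
for nm,r,l in(("blade",118,(90,186,282.5,381.5)),("handle",364,(80,176.5,275.5,372.5))):
    print(nm,onplane("top",f([(x,r) for x in l]),.034)[:,:2].tolist())
# batten rows: top and bottom borders in x
d=(hsv[...,0]<17)&(hsv[...,1]>150)
for c in (162,183,205,147,164,184): print(c,np.nonzero(d[125:212,c])[0]+125)
# tips and drawer (view-> crop b scale 3.2)
g=lambda x,y:(300+(x-480)/3.2-.35,120+y/3.2-.35)
for n,p in dict(t35=(626,42),t8=(722,68),t26=(537,347)).items(): print(n,onplane("top",[g(*p)],.003))
print("drawer low corner",two((525.5/1.5625+15,203/1.5625),(552/1.5625,362/1.5625)))
print("drawer left end",two((541/1.5625,203/1.5625),(588/1.5625,466/1.5625)), two((628/1.5625,203/1.5625),(588/1.5625,466/1.5625)))
E
```

```text
board [[0.7062112716422835, 0.4135227104843397], [0.7069322471835707, 0.1897778441854957], [0.4783301372592023, 0.18785749562367926], [0.47706057917701655, 0.4114158690802895]] c [0.5921 0.3006] sides [np.float64(0.22916037754815546), np.float64(0.22374602789953324), np.float64(0.22861017562757763), np.float64(0.22356197825276383)]
angles [np.float64(0.5267700396363268), np.float64(0.48129599430110503), np.float64(90.18462418091738), np.float64(90.32537156582235)]
far
142 [161, 160, 159, 160, 150, 141, 143, 147, 149, 130, 88, 77, 84, 127, 146, 149, 149, 139, 132, 124, 153, 157, 158, 157, 157, 157, 157, 147, 93, 80, 97, 142, 147, 148, 148, 148, 146, 138, 133, 118, 124, 148, 152, 152, 148, 126, 86, 93, 125, 149, 152, 152, 151, 151, 152, 152, 153, 151, 145, 135, 118, 115, 137, 112, 79, 95, 133, 149, 150, 150, 150, 150, 149, 148, 147, 146, 147, 146, 143, 138, 128, 115, 123, 134, 113, 128, 156]
143 [158, 156, 156, 158, 149, 140, 144, 147, 148, 129, 88, 76, 82, 127, 141, 143, 143, 133, 120, 125, 151, 156, 156, 157, 156, 157, 156, 146, 93, 80, 98, 142, 148, 147, 148, 147, 146, 139, 132, 116
[... 1479 characters left out ...]
5 146 147 148 191 192 193 194 195 196 197]
183 [141 142 143 144 145 146 147 148 149 191 192 193 194 195 196 197 198]
205 [141 142 143 144 145 146 147 148 149 192 193 194 195 196 197 198]
147 [191 192 193 194 195 196 197]
164 [140 141 142 143 144 145 146 147 148 191 192 193 194 195 196 197]
184 [140 141 142 143 144 145 146 147 148 191 192 193 194 195 196 197]
t35 [[ 0.7016 -0.1478  0.003 ]]
t8 [[ 0.6802 -0.2346  0.003 ]]
t26 [[ 0.4267 -0.0694  0.003 ]]
drawer low corner (array([ 0.6875, -0.1411,  0.1026]), np.float64(0.00932228902473478))
drawer left end (array([ 0.7428, -0.1685, -0.0604]), np.float64(0.02910133359101849)) (array([ 0.6983, -0.2867,  0.0729]), np.float64(0.005852212560430057))
```

The tray is consistent: the board measures 229 × 224, the pitch is about 54 mm and its yaw is about 0.4°. The 8 mm notch is near (0.652, 0.382), and the stowed origins are at x ≈ 0.558. I'll pick the 8 mm at (0.557, −0.241), yaw 2.8°.

{"method": "send_rows", "body": {
  "plan": [
    [[0,0,0.057,0,0,0,0.6],[0,0,0.057,0,0,0,0.6],[0,0,0.058,0,0,0,0.6],[0,0,0,0.1375,-0.12,0,0.6],[0,0,0,0.1375,-0.12,0,0.6],[0,0,0,0.1375,-0.12,0,0.6],[0,0,0,0.1375,-0.12,0,0.6],[0,0,0,0.1375,-0.12,0,0.6],[0,0,0,0.1375,-0.12,0,0.6],[0,0,0,0.1375,-0.12,0,0.6],[0,0,0,0.1375,-0.12,0,0.6],[0,0,0,0.1375,-0.12,0,0.6],[0,0,0,0.1375,-0.12,0,0.6],[0,0,0,0.1375,-0.12,0,0.6],[0,0,0,0.1375,-0.12,0,0.6],[0,0,0,0.1375,-0.12,0,0.6],[0,0,0,0.1375,-0.12,0,0.6],[0,0,0,0,0,0.15,0.6],[0,0,0,0,0,0.15,0.6],[0,0,0,0,0,0.15,0.6]]
  ],
  "squeeze": 70
}}

```text
clock: 1.77
position: [0.5573, -0.2406, 0.157]
ee_rot: [1.0, 0.025, 0.0, 0.0]
ft_force: [-0.6, -0.3, 0.5]
grip_width: 0.601
grasp_force: 0.0
```

{"method": "send_rows", "body": {
  "plan": [
    [[0,0,0,0,0,0.12,0.6],[0,0,0,0,0,0.12,0.6],[0,0,0,0,0,0.12,0.6],[0,0,0,0,0,0.12,0.6],[0,0,0,0,0,0.1,0.6],[0,0,0,0,0,0.06,0.6],[0,0,0,0,0,0.045,0.6],[0,0,0,0,0,0,0.6],[0,0,0,0,0,0,0],[0,0,0,0,0,0,0],[0,0,0,0,0,0,0],[0,0,0,0,0,0,0],[0,0,0,0,0,0,0],[0,0,0,0,0,0,0]]
  ]
}}

```text
clock: 2.93
position: [0.5579, -0.2418, 0.023]
ee_rot: [1.0, 0.024, 0.001, 0.001]
ft_force: [-0.2, 0.7, 6.3]
grip_width: 0.253
grasp_force: 69.2
```

{"method": "send_rows", "body": {
  "plan": [
    [[0,0,0,0,0,-0.025,0],[0,0,0,0,0,-0.025,0],[0,0,0,-0.04,0,0,0],[0,0,0,-0.06,0,0,0],[0,0,0,-0.05,0,0,0],[0,0,0,0,0,-0.1,0],[0,0,0,0,0,-0.16,0],[0,0,0,0,0,-0.16,0],[0,0,0,0,0,-0.16,0],[0,0,0,0,0,-0.16,0],[0,0,0,0,0,-0.16,0],[0,0,0,0,0,-0.16,0],[0,0,0,0,0,-0.1,0],[0,0,0.028,0,0,0,0]]
  ]
}}

```text
clock: 4.1
position: [0.528, -0.2436, 0.2686]
ee_rot: [1.0, 0.004, 0.003, 0.002]
ft_force: [0.2, -0.2, -2.1]
grip_width: 0.252
grasp_force: 68.9
```

```bash
python3 - <<'E'
from h import *
print(get_obs()["position"])
a=optics.camera("side");b=optics.camera("top")
o=np.hstack([cv2.resize(a[100:340,200:400],(400,480)),cv2.resize(b[60:300,280:480],(400,480))])
cv2.imwrite("pics/lift8.png",o[:,:,::-1])
E
```

```text
[ 0.52797502 -0.24356777  0.2685845 ]
```

View pics/lift8.png

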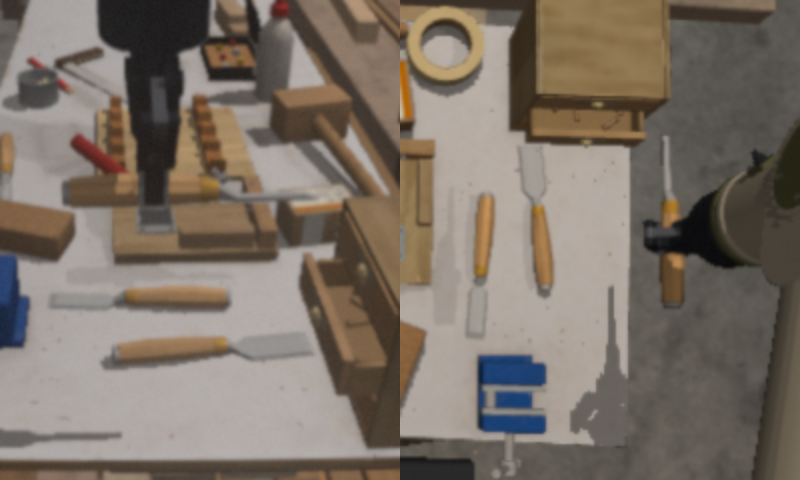

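The side crop shows the chisel held level at the handle, with the blade clear of the drawer.

{"method": "send_rows", "body": {
  "plan": [
    [[0,0,0,0.01,-0.1,0,0],[0,0,0,0.01,-0.16,0,0],[0,0,0,0.01,-0.19,0,0],[0,0,0,0.01,-0.19,0,0],[0,0,0,0.01,-0.19,0,0],[0,0,0,0.01,-0.19,0,0],[0,0,0,0.01,-0.19,0,0],[0,0,0,0.01,-0.19,0,0],[0,0,0,0.01,-0.19,0,0],[0,0,0,0.01,-0.19,0,0],[0,0,0,0.01,-0.19,0,0],[0,0,0,0.01,-0.19,0,0],[0,0,0,0.01,-0.19,0,0],[0,0,0,0.01,-0.19,0,0],[0,0,0,0.01,-0.19,0,0],[0,0,0,0.01,-0.19,0,0],[0,0,0,0.01,-0.12,0,0],[0,0,0,0,-0.08,0,0],[0,0,0,0,0,0,0],[0,0,0,0,0,0,0]]
  ]
}}

```text
clock: 5.87
position: [0.5558, 0.3816, 0.2616]
ee_rot: [1.0, 0.005, -0.001, 0.001]
ft_force: [0.4, -1.5, -0.5]
grip_width: 0.257
grasp_force: 68.9
```

{"method": "send_rows", "body": {
  "plan": [
    [[0,0,0,0,0,0.1,0],[0,0,0,0,0,0.15,0],[0,0,0,0,0,0.16,0],[0,0,0,0,0,0.16,0],[0,0,0,0,0,0.16,0],[0,0,0,0,0,0.1,0],[0,0,0,0,0,0.05,0],[0,0,0,0,0,0,0]]
  ]
}}

```text
clock: 6.53
position: [0.5562, 0.3787, 0.0846]
ee_rot: [1.0, 0.003, -0.002, 0.002]
ft_force: [-0.4, -0.0, -1.0]
grip_width: 0.254
grasp_force: 68.9
```

```bash
python3 - <<'E'
from h import *
print(get_obs()["position"])
a=optics.camera("side");b=optics.camera("top")
cv2.imwrite("pics/t8.png",b[:,:,::-1])
o=np.hstack([cv2.resize(b[105:225,130:230],(480,576),interpolation=2),cv2.resize(a[130:226,240:340],(320,307),interpolation=2).repeat(1,0) if 0 else cv2.copyMakeBorder(cv2.resize(a[120:220,230:330],(320,320),interpolation=2),0,256,0,0,0)])
cv2.imwrite("pics/pre8.png",o[:,:,::-1])
E
```

```text
[0.55620593 0.3786638  0.08463485]
```

View pics/pre8.png

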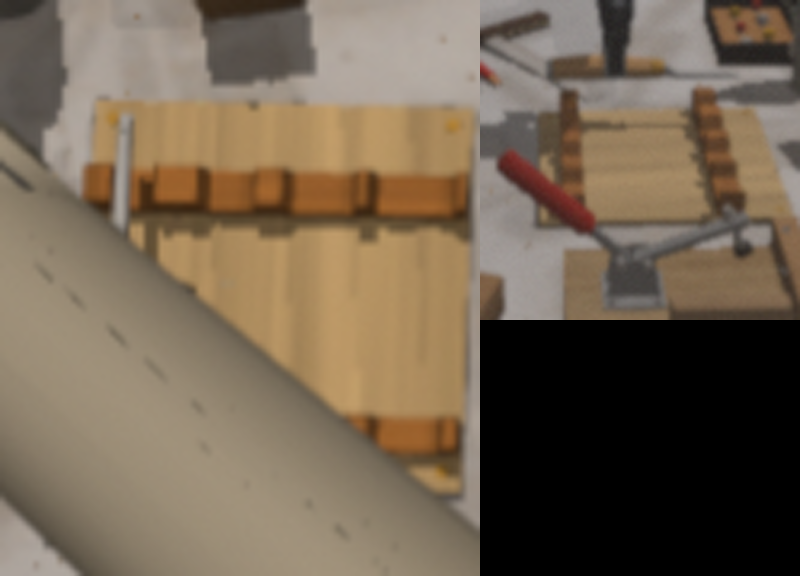

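The blade is visible over the 8 mm notch, from crop (125,115) to (120,232). I'll measure its line at that height.

```bash
python3 - <<'E'
from h import *
b=cv2.imread("pics/t8.png")[:,:,::-1]; hsv=cv2.cvtColor(b.copy(),cv2.COLOR_RGB2HSV)
P=[]
for y in range(130,152,2):
    row=hsv[y,150:162,1].astype(float); w=np.clip(80-row,0,None); print(y,row.astype(int).tolist()); P.append((150+(w*np.arange(12)).sum()/max(w.sum(),1),y))
Q=onplane("top",P,.066)[:,:2]; print(np.round(Q,4).tolist())
E
```

```text
130 [107, 118, 140, 163, 116, 33, 25, 55, 112, 117, 116, 116]
132 [109, 116, 117, 115, 84, 33, 25, 68, 113, 116, 114, 115]
134 [111, 116, 116, 112, 68, 28, 27, 72, 113, 117, 116, 116]
136 [111, 114, 118, 111, 58, 25, 28, 84, 114, 116, 116, 117]
138 [119, 124, 123, 110, 46, 23, 29, 91, 116, 119, 116, 117]
140 [180, 180, 180, 125, 33, 23, 32, 125, 152, 156, 150, 152]
142 [184, 181, 180, 107, 25, 22, 33, 145, 181, 181, 184, 183]
144 [182, 181, 177, 104, 27, 22, 34, 152, 181, 187, 186, 187]
146 [182, 185, 171, 85, 24, 24, 38, 158, 179, 186, 186, 181]
148 [118, 149, 129, 58, 23, 24, 39, 150, 177, 174, 170, 173]
150 [62, 72, 85, 47, 26, 24, 37, 106, 120, 118, 117, 117]
[[0.6786, 0.3801], [0.673, 0.3801], [0.6675, 0.3805], [0.6619, 0.3808], [0.6564, 0.3808], [0.6509, 0.3808], [0.6454, 0.3806], [0.6399, 0.3803], [0.6344, 0.3801], [0.6289, 0.3805], [0.6234, 0.3818]]
```

{"method": "send_rows", "body": {
  "plan": [
    [[0,0,0,0.005,-0.01,0,0],[0,0,0,0,0,0.05,0],[0,0,0,0,0,0.05,0],[0,0,0,0,0,0.04,0],[0,0,0,0,0,0.03,0],[0,0,0,0,0,0.02,0],[0,0,0,0,0,0.01,0],[0,0,0,0,0,0,0],[0,0,0,0,0,0,0]]
  ]
}}

```text
clock: 7.38
position: [0.5578, 0.3834, 0.0474]
ee_rot: [1.0, 0.003, 0.0, -0.0]
ft_force: [0.3, -0.1, -1.3]
grip_width: 0.254
grasp_force: 68.9
```

```bash
python3 - <<'E'
from h import *
for i in range(3):
    b=optics.camera("top"); print(get_obs()["position"],get_obs()["ft_force"])
hsv=cv2.cvtColor(b.copy(),cv2.COLOR_RGB2HSV)
P=[]
for y in range(132,154,2):
    row=hsv[y,150:164,1].astype(float); w=np.clip(80-row,0,None); P.append((150+(w*np.arange(14)).sum()/max(w.sum(),1),y))
print(np.round(onplane("top",P,.028)[:,:2],4).tolist(), np.round(onplane("top",P,.028)[:,:2].mean(0),4))
print([hsv[y,148:166,2].tolist() for y in (142,145)])
E
```

```text
[0.55787403 0.38350286 0.04764951] [ 0.06605843  0.29711069 -1.34155277]
[0.55789856 0.38351838 0.04772354] [-0.39979012 -1.18741942 -1.09599703]
[0.55794113 0.38346708 0.04774844] [-0.64720966  0.30315851 -1.39158606]
[[0.6831, 0.3844], [0.6773, 0.384], [0.6716, 0.3841], [0.6659, 0.384], [0.6601, 0.3848], [0.6544, 0.3846], [0.6487, 0.3845], [0.643, 0.3842], [0.6373, 0.3842], [0.6316, 0.3858], [0.6259, 0.3885]] [0.6544 0.3848]
[[140, 143, 147, 148, 130, 87, 75, 73, 128, 161, 131, 97, 133, 130, 123, 153, 156, 157], [133, 136, 140, 139, 122, 86, 75, 80, 148, 164, 130, 89, 125, 119, 132, 155, 157, 158]]
```

{"method": "send_rows", "body": {
  "plan": [
    [[0,0,0,0,0.012,0,0],[0,0,0,0,0,0,0],[0,0,0,0,0,0.012,0],[0,0,0,0,0,0.012,0],[0,0,0,0,0,0,0],[0,0,0,0,0,0,0]]
  ]
}}

```text
clock: 8.03
position: [0.558, 0.3809, 0.043]
ee_rot: [1.0, 0.003, 0.0, 0.0]
ft_force: [-1.5, -1.2, 4.5]
grip_width: 0.249
grasp_force: 69.6
```

{"method": "send_rows", "body": {
  "plan": [
    [[0,0,0,0,0,0,0.45],[0,0,0,0,0,0,0.45],[0,0,0,0,0,0,0.45],[0,0,0,0,0,-0.03,0.45],[0,0,0,0,0,-0.1,0.45],[0,0,0,0,0,-0.16,0.45],[0,0,0,0,0,-0.16,0.45],[0,0,0,0,0,-0.16,0.45],[0,0,0,0,0,-0.16,0.45],[0,0,0,0,0,-0.1,0.45]]
  ]
}}

```text
clock: 8.87
position: [0.5581, 0.3817, 0.2208]
ee_rot: [1.0, 0.003, 0.002, -0.001]
ft_force: [0.1, 0.4, -0.1]
grip_width: 0.451
grasp_force: 0.0
```

{"method": "send_rows", "body": {
  "plan": [
    [[0,0,-0.0795,0,0,0,0.6],[0,0,-0.0795,0,0,0,0.6],[0,0,-0.0795,0,0,0,0.6],[0,0,-0.0795,0,0,0,0.6],[0,0,-0.0795,0,0,0,0.6],[0,0,-0.0795,0,0,0,0.6],[0,0,-0.0795,0,0,0,0.6],[0,0,-0.0795,0,0,0,0.6],[0,0,-0.0795,0,0,0,0.6],[0,0,-0.0795,0,0,0,0.6],[0,0,-0.0795,0,0,0,0.6],[0,0,-0.0795,0,0,0,0.6],[0,0,-0.0795,0,0,0,0.6],[0,0,-0.0795,0,0,0,0.6],[0,0,0,-0.08,-0.165,0,0.6],[0,0,0,-0.08,-0.165,0,0.6],[0,0,0,-0.08,-0.165,0,0.6],[0,0,0,-0.08,-0.165,0,0.6],[0,0,0,-0.08,-0.165,0,0.6],[0,0,0,-0.08,-0.165,0,0.6]]
  ]
}}

```text
clock: 10.53
position: [0.3718, 0.2654, 0.2159]
ee_rot: [0.669, 0.743, -0.001, -0.0]
ft_force: [-1.1, -0.8, 3.2]
grip_width: 0.6
grasp_force: 0.0
```

```bash
python3 - <<'E'
from h import *
s=get_obs();print(s["position"],s["ee_rot"],s["joint_pos"])
a=optics.camera("side");b=optics.camera("top")
cv2.imwrite("pics/s8.png",a[:,:,::-1])
o=np.hstack([cv2.resize(b[120:220,135:235],(400,400),interpolation=2),cv2.resize(a[130:230,230:330],(400,400),interpolation=2)])
cv2.imwrite("pics/post8.png",o[:,:,::-1])
E
```

```text
[0.37177891 0.26535805 0.21594901] [ 6.68790643e-01  7.43450423e-01 -6.67821947e-04 -3.13176293e-04] [ 0.4464549   0.07105521 -1.17859483  1.88142033  0.06903013  1.23511442
 -0.6484758 ]
```

View pics/post8.png

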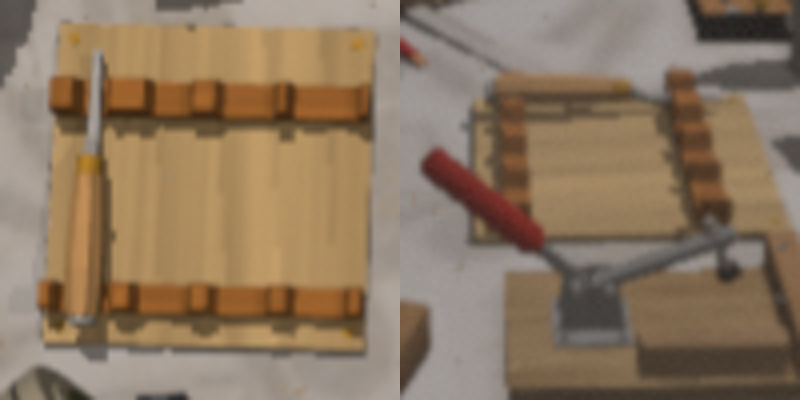

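The 8 mm chisel lies in both its notches. The handle is at crop (85,240) and the blade at (95,100). Next is the 16 mm.

{"method": "send_rows", "body": {
  "plan": [
    [[0,0,0,-0.035,-0.075,0,0.6],[0,0,0,-0.035,-0.075,0,0.6],[0,0,0,0,0,0.12,0.6],[0,0,0,0,0,0.16,0.6],[0,0,0,0,0,0.16,0.6],[0,0,0,0,0,0.16,0.6],[0,0,0,0,0,0.1,0.6],[0,0,0,0,0,0.05,0.6],[0,0,0,0,0,0,0.6],[0,0,0,0,0,0,0.6]]
  ]
}}

```text
clock: 11.47
position: [0.345, 0.2497, 0.0672]
ee_rot: [0.668, 0.744, 0.0, -0.001]
ft_force: [0.4, 0.4, -0.2]
grip_width: 0.601
grasp_force: 0.0
```

```bash
python3 - <<'E'
from h import *
s=get_obs();print(s["position"],s["ee_rot"],s["joint_pos"])
E
```

```text
[0.34497982 0.24974485 0.06715408] [ 6.68308705e-01  7.43883765e-01  1.99554098e-05 -6.46911032e-04] [ 0.3376244   0.27556675 -1.13944578  2.11226134  0.31054543  0.93526025
 -0.86835982]
```

{"method": "send_rows", "body": {
  "plan": [
    [[0,0,0,-0.005,-0.008,0.06,0.6],[0,0,0,0,0,0.06,0.6],[0,0,0,0,0,0.05,0.6],[0,0,0,0,0,0.04,0.6],[0,0,0,0,0,0.012,0.6],[0,0,0,0,0,0,0.6],[0,0,0,0,0,0,0],[0,0,0,0,0,0,0],[0,0,0,0,0,0,0],[0,0,0,0,0,0,0],[0,0,0,0,0,0,0],[0,0,0,0,0,0,0]]
  ]
}}

```text
clock: 12.47
position: [0.3441, 0.2483, 0.0235]
ee_rot: [0.669, 0.744, 0.0, 0.0]
ft_force: [-2.9, -2.7, 11.3]
grip_width: 0.256
grasp_force: 68.3
```

{"method": "send_rows", "body": {
  "plan": [
    [[0,0,0,0,0,-0.05,0],[0,0,0,0,0,-0.1,0],[0,0,0,0,0,-0.16,0],[0,0,0,0,0,-0.16,0],[0,0,0,0,0,-0.16,0],[0,0,0,0,0,-0.16,0],[0,0,0,0,0,-0.16,0],[0,0,0,0,0,-0.13,0],[0,0,0,0.02,0.08,0,0],[0,0,0,0.04,0.158,0,0],[0,0,0,0.04,0.158,0,0],[0,0,0,0.04,0.158,0,0],[0,0,0,0.04,0.158,0,0],[0,0,0,0.04,0.158,0,0],[0,0,0,0.04,0.158,0,0],[0,0,0,0.02,0.08,0,0],[0,0,0,0,0,0,0]]
  ]
}}

```text
clock: 13.88
position: [0.5373, 0.319, 0.2373]
ee_rot: [0.668, 0.744, -0.003, -0.001]
ft_force: [-0.2, -0.0, -1.2]
grip_width: 0.255
grasp_force: 69.5
```

{"method": "send_rows", "body": {
  "plan": [
    [[0,0,-0.04,0,0,0,0],[0,0,-0.0755,0,0,0,0],[0,0,-0.0755,0,0,0,0],[0,0,-0.0755,0,0,0,0],[0,0,-0.0755,0,0,0,0],[0,0,-0.0755,0,0,0,0],[0,0,-0.0755,0,0,0,0],[0,0,-0.0755,0,0,0,0],[0,0,-0.0755,0,0,0,0],[0,0,-0.0755,0,0,0,0],[0,0,-0.0755,0,0,0,0],[0,0,-0.0755,0,0,0,0],[0,0,-0.0755,0,0,0,0],[0,0,-0.035,0,0,0,0],[0,0,0,0,0,0,0],[0,0,0,0,0,0,0]]
  ]
}}

```text
clock: 15.22
position: [0.5345, 0.3183, 0.2387]
ee_rot: [-0.004, 1.0, -0.002, -0.002]
ft_force: [0.5, -0.2, -1.2]
grip_width: 0.255
grasp_force: 69.5
```

```bash
python3 - <<'E'
from h import *
s=get_obs();print(s["position"],s["ee_rot"],s["joint_pos"])
E
```

```text
[0.53453987 0.31830717 0.23868461] [-0.00449273  0.99998443 -0.00238488 -0.00229715] [ 0.26457686  0.72784387 -1.37036275  1.43026677  0.70877846  1.55063387
  0.51642759]
```

{"method": "send_rows", "body": {
  "plan": [
    [[0,0,0,-0.06,0.02,0,0],[0,0,0,-0.058,0.022,0,0],[0,0,0,0,0,0.08,0],[0,0,0,0,0,0.13,0],[0,0,0,0,0,0.15,0],[0,0,0,0,0,0.15,0],[0,0,0,0,0,0.13,0],[0,0,0,0,0,0.08,0],[0,0,0,0,0,0.03,0],[0,0,0,0,0,0,0],[0,0,0,0,0,0,0],[0,0,0,0,0,0,0]]
  ]
}}

```text
clock: 16.22
position: [0.5582, 0.3273, 0.0901]
ee_rot: [-0.005, 1.0, -0.002, -0.001]
ft_force: [-0.2, 0.9, -1.5]
grip_width: 0.253
grasp_force: 69.5
```

```bash
cat >> h.py <<'E'
def blade(b,z,cols,rows,th=80):
    hsv=cv2.cvtColor(b.copy(),cv2.COLOR_RGB2HSV); P=[]
    for y in range(*rows,2):
        w=np.clip(th-hsv[y,cols[0]:cols[1],1].astype(float),0,None)
        if w.sum()>20: P.append(((w*np.arange(*cols)).sum()/w.sum(),y,(w>20).sum()))
    P=np.array(P); Q=onplane("top",P[:,:2],z)
    print([(round(q[0],4),round(q[1],4),int(n)) for q,n in zip(Q.tolist(),P[:,2])])
def st():
    s=get_obs();print(np.round(s["position"],4),np.round(s["ee_rot"],4),"j",np.round(s["joint_pos"],2),"F",np.round(s["ft_force"],1))
E
python3 - <<'E'
from h import *
st(); b=optics.camera("top"); cv2.imwrite("pics/t16.png",b[:,:,::-1]); blade(b,.07,(168,186),(124,154))
E
```

```text
[0.5582 0.3273 0.0901] [-0.0053  1.     -0.0016 -0.0014] j [ 0.2   0.89 -1.24  1.52  0.85  1.35  0.47] F [-0.2  0.9 -1.5]
[(0.6954, 0.3242, 18), (0.6898, 0.3249, 5), (0.6843, 0.3271, 5), (0.6787, 0.3298, 5), (0.6731, 0.331, 10), (0.6675, 0.3337, 9), (0.6621, 0.3324, 8), (0.6567, 0.328, 8), (0.6513, 0.3241, 6), (0.6458, 0.3218, 6), (0.6404, 0.3217, 5), (0.6349, 0.3212, 10), (0.6294, 0.321, 10), (0.624, 0.3208, 8), (0.6185, 0.3205, 11)]
```

```bash
python3 - <<'E'
from h import *
b=cv2.imread("pics/t16.png"); a=optics.camera("side")[:,:,::-1]
cv2.imwrite("pics/v16.png",np.hstack([cv2.resize(b[100:220,130:230],(400,480),interpolation=2),cv2.resize(a[110:230,230:330],(400,480),interpolation=2)]))
E
```

```text
(no output)
```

View pics/v16.png

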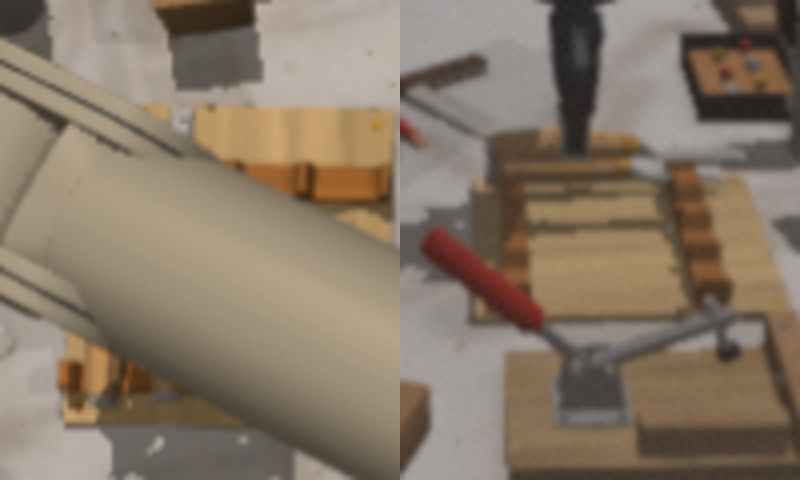

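The arm hides most of the blade. The tip shows at crop (182,115) and the cap near (163,400).

```bash
python3 - <<'E'
from h import *
b=cv2.imread("pics/t16.png"); h=cv2.cvtColor(b,cv2.COLOR_BGR2HSV)
for y in (126,127,128,129,130,131,132): print(y,h[y,168:184,1].tolist(),np.round(onplane("top",[(175.1,y)],.07)[0],4))
E
```

```text
126 [97, 98, 97, 89, 82, 55, 41, 51, 53, 53, 66, 85, 86, 83, 76, 73] [0.6898 0.3275 0.07  ]
127 [113, 115, 114, 109, 84, 32, 26, 26, 26, 29, 63, 107, 115, 114, 114, 110] [0.687  0.3274 0.07  ]
128 [104, 112, 115, 111, 86, 29, 24, 23, 24, 27, 68, 112, 117, 114, 116, 114] [0.6843 0.3273 0.07  ]
129 [77, 93, 105, 107, 80, 28, 24, 25, 23, 28, 78, 113, 116, 115, 116, 116] [0.6815 0.3271 0.07  ]
130 [60, 65, 78, 87, 63, 25, 23, 22, 22, 33, 83, 113, 116, 115, 116, 114] [0.6787 0.327  0.07  ]
131 [59, 59, 62, 62, 48, 32, 24, 22, 23, 34, 86, 114, 115, 114, 116, 115] [0.676  0.3268 0.07  ]
132 [59, 59, 58, 59, 56, 50, 36, 26, 24, 36, 84, 112, 115, 115, 116, 115] [0.6732 0.3267 0.07  ]
```

{"method": "send_rows", "body": {
  "plan": [
    [[0,0,0,0,0.003,0.05,0],[0,0,0,0,0,0.05,0],[0,0,0,0,0,0.04,0],[0,0,0,0,0,0.04,0],[0,0,0,0,0,0.025,0],[0,0,0,0,0,0.015,0],[0,0,0,0,0,0.008,0],[0,0,0,0,0,0,0],[0,0,0,0,0,0,0],[0,0,0,0,0,0,0]]
  ]
}}

```text
clock: 17.15
position: [0.5572, 0.3271, 0.0436]
ee_rot: [-0.006, 1.0, -0.002, -0.002]
ft_force: [-3.8, -4.5, 8.9]
grip_width: 0.255
grasp_force: 70.6
```

{"method": "send_rows", "body": {
  "plan": [
    [[0,0,0,0,0,0,0.45],[0,0,0,0,0,0,0.45],[0,0,0,0,0,0,0.45],[0,0,0,0,0,-0.03,0.45],[0,0,0,0,0,-0.1,0.45],[0,0,0,0,0,-0.16,0.45],[0,0,0,0,0,-0.16,0.45],[0,0,0,0,0,-0.16,0.45],[0,0,0,0,0,-0.16,0.45],[0,0,0,0,0,-0.16,0.45],[0,0,0,0,0,-0.1,0.45],[0,0,0.056,0,0,0,0.6],[0,0,0,0,0,0,0.6]]
  ]
}}

```text
clock: 18.23
position: [0.5584, 0.3286, 0.2505]
ee_rot: [0.038, 0.999, -0.002, -0.001]
ft_force: [-0.4, 0.8, -0.6]
grip_width: 0.599
grasp_force: 0.0
```

```bash
python3 - <<'E'
from h import *
st()
E
```

```text
[0.5584 0.3286 0.2505] [ 0.0382  0.9993 -0.0016 -0.0012] j [ 0.2   0.74 -1.33  1.34  0.72  1.58  0.46] F [-0.4  0.8 -0.6]
```

{"method": "send_rows", "body": {
  "plan": [
    [[0,0,0,-0.007,-0.084,0,0.6],[0,0,0,-0.014,-0.16,0,0.6],[0,0,0,-0.014,-0.16,0,0.6],[0,0,0,-0.014,-0.16,0,0.6],[0,0,0,-0.014,-0.16,0,0.6],[0,0,0,-0.014,-0.16,0,0.6],[0,0,0,-0.014,-0.16,0,0.6],[0,0,0,-0.014,-0.16,0,0.6],[0,0,0,-0.014,-0.16,0,0.6],[0,0,0,-0.014,-0.16,0,0.6],[0,0,0,-0.014,-0.16,0,0.6],[0,0,0,-0.014,-0.16,0,0.6],[0,0,0,-0.01,-0.16,0,0.6],[0,0,0,0,-0.02,0,0.6],[0,0,0,0,0,0,0.6],[0,0,0,0,0,0,0.6]]
  ]
}}

```text
clock: 19.57
position: [0.5626, -0.0778, 0.2501]
ee_rot: [0.036, 0.999, -0.002, -0.003]
ft_force: [0.7, 0.3, 0.5]
grip_width: 0.601
grasp_force: 0.0
```

```bash
python3 - <<'E'
from h import *
st(); b=optics.camera("top"); a=optics.camera("side"); cv2.imwrite("pics/p16.png",b[:,:,::-1])
blade(b,.0225,(150,162),(130,152)); blade(b,.0225,(168,186),(128,152))
cv2.imwrite("pics/post16.png",np.hstack([cv2.resize(b[120:220,135:235],(400,400),interpolation=2),cv2.resize(a[130:230,230:330],(400,400),interpolation=2)])[:,:,::-1])
E
```

```text
[ 0.5626 -0.0778  0.2501] [ 0.0358  0.9994 -0.0021 -0.0026] j [ 1.07  0.6  -1.42  1.56  0.6   1.5   1.13] F [0.7 0.3 0.5]
[(0.6788, 0.382, 3), (0.6731, 0.3816, 3), (0.6673, 0.3816, 3), (0.6615, 0.3821, 2), (0.6558, 0.3819, 2), (0.6501, 0.3816, 2), (0.6443, 0.3819, 2), (0.6386, 0.382, 3), (0.6329, 0.3821, 3)]
[(0.6859, 0.3272, 6), (0.6801, 0.3278, 5), (0.6743, 0.3272, 6), (0.6686, 0.3271, 6), (0.6628, 0.3275, 5), (0.6571, 0.3273, 5), (0.6514, 0.3271, 5), (0.6457, 0.327, 5), (0.6399, 0.3272, 5), (0.6342, 0.3274, 6)]
```

View pics/post16.png

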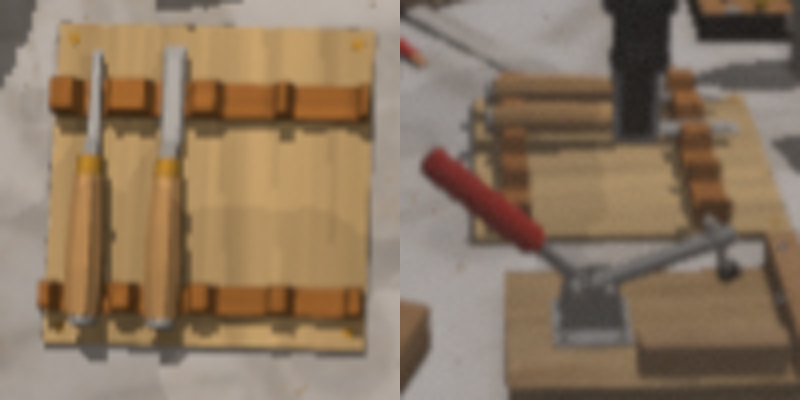

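Both stowed chisels look right. Their blades are at y 0.3818 and 0.3273, which matches the pitch. Next I'll pick the 26 mm.

{"method": "send_rows", "body": {
  "plan": [
    [[0,0,0,0.008,0,0.08,0.6],[0,0,0,0,0,0.15,0.6],[0,0,0,0,0,0.16,0.6],[0,0,0,0,0,0.16,0.6],[0,0,0,0,0,0.16,0.6],[0,0,0,0,0,0.14,0.6],[0,0,0,0,0,0.12,0.6],[0,0,0,0,0,0.08,0.6],[0,0,0,0,0,0.05,0.6],[0,0,0,0,0,0.022,0.6],[0,0,0,0,0,0,0.6],[0,0,0,0,0,0,0.6]]
  ]
}}

```text
clock: 20.67
position: [0.561, -0.0789, 0.0272]
ee_rot: [0.036, 0.999, -0.002, -0.002]
ft_force: [-1.0, 0.4, -0.5]
grip_width: 0.601
grasp_force: 0.0
```

```bash
python3 - <<'E'
from h import *
st()
E
```

```text
[ 0.561  -0.0789  0.0272] [ 0.0363  0.9993 -0.0024 -0.0016] j [ 0.96  0.81 -1.19  1.78  0.83  1.16  0.99] F [-1.   0.4 -0.5]
```

Closing slightly lower, then lifting.

{"method": "send_rows", "body": {
  "plan": [
    [[0,0,0,0,0,0.014,0.6],[0,0,0,0,0,0,0],[0,0,0,0,0,0,0],[0,0,0,0,0,0,0],[0,0,0,0,0,0,0],[0,0,0,0,0,0,0],[0,0,0,0,0,0,0]]
  ]
}}

```text
clock: 21.25
position: [0.5607, -0.0792, 0.0241]
ee_rot: [0.037, 0.999, -0.003, -0.002]
ft_force: [-0.8, 0.7, 5.0]
grip_width: 0.256
grasp_force: 68.8
```

{"method": "send_rows", "body": {
  "plan": [
    [[0,0,0,0,0,-0.05,0],[0,0,0,0,0,-0.1,0],[0,0,0,0,0,-0.16,0],[0,0,0,0,0,-0.16,0],[0,0,0,0,0,-0.16,0],[0,0,0,0,0,-0.16,0],[0,0,0,0,0,-0.16,0],[0,0,0,0,0,-0.14,0],[0,0,0,0,0,-0.05,0],[0,0,0,0,0,0,0],[0,0,0.04,0,0,0,0],[0,0,0.07,0,0,0,0],[0,0,0.07,0,0,0,0],[0,0,0.07,0,0,0,0],[0,0,0,0,0,0,0]]
  ]
}}

```text
clock: 22.5
position: [0.5607, -0.0784, 0.2498]
ee_rot: [0.225, 0.974, -0.003, -0.003]
ft_force: [0.5, 0.0, -0.9]
grip_width: 0.251
grasp_force: 68.9
```

```bash
python3 - <<'E'
from h import *
st()
E
```

```text
[ 0.5607 -0.0784  0.2498] [ 0.2245  0.9745 -0.0032 -0.0027] j [ 1.04  0.53 -1.32  1.57  0.51  1.46  0.81] F [ 0.5  0.  -0.9]
```

{"method": "send_rows", "body": {
  "plan": [
    [[0,0,0,0.0325,0.0655,0,0],[0,0,0,0.065,0.131,0,0],[0,0,0,0.065,0.131,0,0],[0,0,0,0.065,0.131,0,0],[0,0,0,0.065,0.131,0,0],[0,0,0,0.065,0.131,0,0],[0,0,0,0.065,0.131,0,0],[0,0,0,0.065,0.131,0,0],[0,0,0,0.065,0.131,0,0],[0,0,0,0.065,0.131,0,0],[0,0,0,0.065,0.131,0,0],[0,0,0,0.065,0.131,0,0],[0,0,0,0.0325,0.0655,0,0],[0,0,0.04,0,0,0,0],[0,0,0.0745,0,0,0,0],[0,0,0.0745,0,0,0,0],[0,0,0.0745,0,0,0,0],[0,0,0.0745,0,0,0,0],[0,0,0.0745,0,0,0,0],[0,0,0.0745,0,0,0,0]]
  ]
}}

```text
clock: 24.17
position: [0.5561, 0.2733, 0.2485]
ee_rot: [0.556, 0.831, -0.004, -0.001]
ft_force: [-0.2, 0.1, -1.4]
grip_width: 0.254
grasp_force: 69.0
```

```bash
python3 - <<'E'
from h import *
st()
E
```

```text
[0.5561 0.2733 0.2485] [ 0.556   0.8312 -0.004  -0.0012] j [ 0.23  0.54 -1.08  1.43  0.47  1.46 -0.45] F [-0.2  0.1 -1.4]
```

{"method": "send_rows", "body": {
  "plan": [
    [[0,0,0.0745,0,0,0,0],[0,0,0.0745,0,0,0,0],[0,0,0.0745,0,0,0,0],[0,0,0.0745,0,0,0,0],[0,0,0.0745,0,0,0,0],[0,0,0.0745,0,0,0,0],[0,0,0.0745,0,0,0,0],[0,0,0.0745,0,0,0,0],[0,0,0.0745,0,0,0,0],[0,0,0.0745,0,0,0,0],[0,0,0.0745,0,0,0,0],[0,0,0.0745,0,0,0,0],[0,0,0.0745,0,0,0,0],[0,0,0.0745,0,0,0,0],[0,0,0.0745,0,0,0,0],[0,0,0.0745,0,0,0,0],[0,0,0.0745,0,0,0,0],[0,0,0.0335,0,0,0,0],[0,0,0,0,0,0,0],[0,0,0,0,0,0,0]]
  ]
}}

```text
clock: 25.83
position: [0.5562, 0.2732, 0.2486]
ee_rot: [1.0, 0.009, -0.003, 0.003]
ft_force: [0.6, 0.7, -1.2]
grip_width: 0.251
grasp_force: 69.0
```

```bash
python3 - <<'E'
from h import *
st()
E
```

```text
[0.5562 0.2732 0.2486] [ 0.9999  0.0091 -0.0032  0.0027] j [ 0.02  0.42 -0.73  1.44  0.28  1.4  -2.27] F [ 0.6  0.7 -1.2]
```

{"method": "send_rows", "body": {
  "plan": [
    [[0,0,0.007,0.01,0,0,0],[0,0,0,0,0,0.08,0],[0,0,0,0,0,0.14,0],[0,0,0,0,0,0.16,0],[0,0,0,0,0,0.16,0],[0,0,0,0,0,0.14,0],[0,0,0,0,0,0.08,0],[0,0,0,0,0,0.033,0],[0,0,0,0,0,0,0],[0,0,0,0,0,0,0],[0,0,0,0,0,0,0]]
  ]
}}

```text
clock: 26.75
position: [0.559, 0.2727, 0.0927]
ee_rot: [1.0, 0.002, -0.001, 0.002]
ft_force: [0.4, 0.3, -1.0]
grip_width: 0.251
grasp_force: 69.0
```

```bash
python3 - <<'E'
from h import *
st(); b=optics.camera("top");a=optics.camera("side"); cv2.imwrite("pics/t26.png",b[:,:,::-1]); blade(b,.07,(186,206),(124,150))
cv2.imwrite("pics/v26.png",np.hstack([cv2.resize(b[100:220,130:230],(400,480),interpolation=2),cv2.resize(a[110:230,230:330],(400,480),interpolation=2)])[:,:,::-1])
E
```

```text
[0.559  0.2727 0.0927] [ 1.      0.0016 -0.0013  0.0018] j [-0.01  0.55 -0.68  1.61  0.37  1.12 -2.35] F [ 0.4  0.3 -1. ]
[(0.6967, 0.2713, 20), (0.6912, 0.2687, 15), (0.6856, 0.2721, 9), (0.68, 0.2737, 10), (0.6745, 0.2751, 11), (0.6689, 0.2752, 13), (0.6634, 0.2757, 14), (0.6579, 0.2761, 14), (0.6524, 0.2772, 14), (0.6469, 0.2784, 8), (0.6415, 0.2759, 8), (0.6361, 0.2734, 10), (0.6307, 0.2708, 10)]
```

View pics/v26.png

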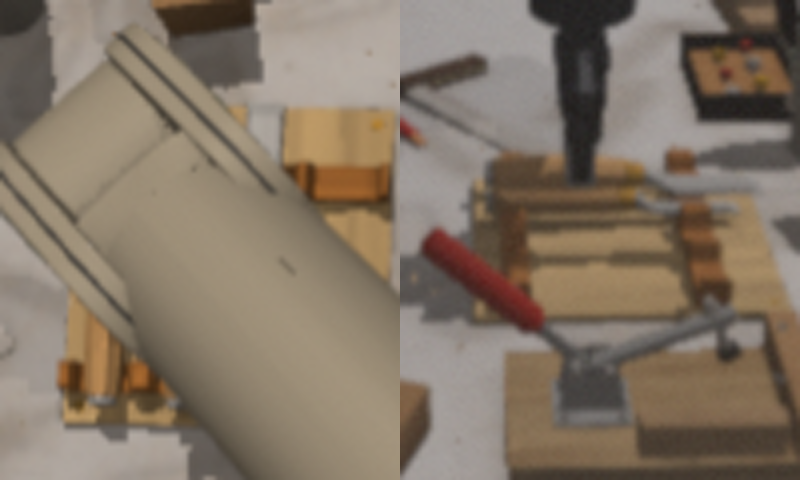

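The blade tip shows at crop x 248–283, row 110–150. I'll refine its edges.

```bash
python3 - <<'E'
from h import *
b=cv2.imread("pics/t26.png"); h=cv2.cvtColor(b,cv2.COLOR_BGR2HSV)
for y in (128,130,132): print(y,h[y,186:206,1].tolist())
print(np.round(onplane("top",[(x,128) for x in (194,195,196,197)],.07),4).tolist())
E
```

```text
128 [61, 79, 108, 113, 111, 83, 30, 22, 22, 22, 21, 22, 22, 24, 39, 88, 110, 114, 113, 114]
130 [60, 58, 65, 84, 102, 78, 28, 21, 22, 21, 22, 24, 24, 24, 45, 94, 114, 116, 116, 118]
132 [58, 60, 60, 60, 61, 53, 26, 23, 21, 22, 23, 23, 23, 24, 54, 103, 114, 115, 117, 116]
[[0.6855, 0.2763, 0.07], [0.6855, 0.2736, 0.07], [0.6856, 0.2709, 0.07], [0.6857, 0.2682, 0.07]]
```

{"method": "send_rows", "body": {
  "plan": [
    [[0,0,-0.009,0,-0.003,0.04,0],[0,0,0,0,0,0.05,0],[0,0,0,0,0,0.05,0],[0,0,0,0,0,0.04,0],[0,0,0,0,0,0.03,0],[0,0,0,0,0,0.02,0],[0,0,0,0,0,0.01,0],[0,0,0,0,0,0,0],[0,0,0,0,0,0,0],[0,0,0,0,0,0,0]]
  ]
}}

```text
clock: 27.68
position: [0.5578, 0.2726, 0.0441]
ee_rot: [1.0, 0.008, -0.002, 0.003]
ft_force: [-6.7, -3.5, 11.8]
grip_width: 0.253
grasp_force: 70.3
```

{"method": "send_rows", "body": {
  "plan": [
    [[0,0,0,0,0,0,0.45],[0,0,0,0,0,0,0.45],[0,0,0,0,0,0,0.45],[0,0,0,0,0,-0.03,0.45],[0,0,0,0,0,-0.1,0.45],[0,0,0,0,0,-0.16,0.45],[0,0,0,0,0,-0.16,0.45],[0,0,0,0,0,-0.16,0.45],[0,0,0,0,0,-0.16,0.45],[0,0,0,0,0,-0.16,0.45],[0,0,0,0,0,-0.1,0.45],[0,0,-0.058,0,0,0,0.6],[0,0,0,0,0,0,0.6],[0,0,0,0,0,0,0.6]]
  ]
}}

```text
clock: 28.85
position: [0.5588, 0.2732, 0.2489]
ee_rot: [0.999, 0.051, -0.003, 0.002]
ft_force: [-0.1, 0.2, -0.2]
grip_width: 0.603
grasp_force: 0.0
```

```bash
python3 - <<'E'
from h import *
st()
E
```

```text
[0.5588 0.2732 0.2489] [ 0.9987  0.0506 -0.0026  0.0023] j [ 0.02  0.42 -0.74  1.43  0.29  1.4  -2.19] F [-0.1  0.2 -0.2]
```

{"method": "send_rows", "body": {
  "plan": [
    [[0,0,0,0,0.073,0,0.6],[0,0,0,-0.015,0.16,0,0.6],[0,0,0,-0.015,0.16,0,0.6],[0,0,0,-0.015,0.16,0,0.6],[0,0,0,-0.015,0.16,0,0.6],[0,0,0,-0.015,0.16,0,0.6],[0,0,0,-0.015,0.16,0,0.6],[0,0,0,-0.015,0.16,0,0.6],[0,0,0,-0.015,0.16,0,0.6],[0,0,0,-0.015,0.16,0,0.6],[0,0,0,-0.015,0.16,0,0.6],[0,0,0,-0.015,0.16,0,0.6],[0,0,0,-0.015,0.16,0,0.6],[0,0,0,-0.012,0.16,0,0.6],[0,0,0,0,0,0,0.6],[0,0,0,0,0,0,0.6]]
  ]
}}

```text
clock: 30.18
position: [0.5642, -0.1611, 0.2497]
ee_rot: [0.999, 0.048, -0.004, 0.002]
ft_force: [-0.1, 0.2, -0.4]
grip_width: 0.598
grasp_force: 0.0
```

```bash
python3 - <<'E'
from h import *
st(); b=optics.camera("top"); a=optics.camera("side")
blade(b,.0225,(150,162),(130,152)); blade(b,.0225,(168,186),(128,152)); blade(b,.0225,(186,206),(128,152))
cv2.imwrite("pics/post26.png",np.hstack([cv2.resize(b[120:220,135:235],(400,400),interpolation=2),cv2.resize(a[130:230,230:330],(400,400),interpolation=2)])[:,:,::-1])
E
```

```text
[ 0.5642 -0.1611  0.2497] [ 0.9988  0.0484 -0.0035  0.0019] j [ 0.65  0.3  -0.56  1.54  0.17  1.36 -1.4 ] F [-0.1  0.2 -0.4]
[(0.6788, 0.382, 3), (0.6731, 0.3816, 3), (0.6673, 0.3815, 3), (0.6615, 0.3821, 2), (0.6558, 0.3819, 2), (0.6501, 0.3816, 2), (0.6443, 0.382, 2), (0.6386, 0.382, 3), (0.6329, 0.3821, 3)]
[(0.6859, 0.3272, 6), (0.6801, 0.3277, 5), (0.6743, 0.3272, 6), (0.6686, 0.3269, 6), (0.6628, 0.3274, 5), (0.6571, 0.3273, 5), (0.6514, 0.3271, 5), (0.6457, 0.327, 5), (0.6399, 0.3271, 5), (0.6342, 0.3274, 6)]
[(0.6872, 0.2726, 9), (0.6814, 0.2726, 9), (0.6757, 0.2721, 9), (0.6699, 0.272, 9), (0.6642, 0.2717, 9), (0.6584, 0.2724, 8), (0.6527, 0.2724, 8), (0.647, 0.2725, 8), (0.6413, 0.2725, 9), (0.6356, 0.2725, 9)]
```

View pics/post26.png

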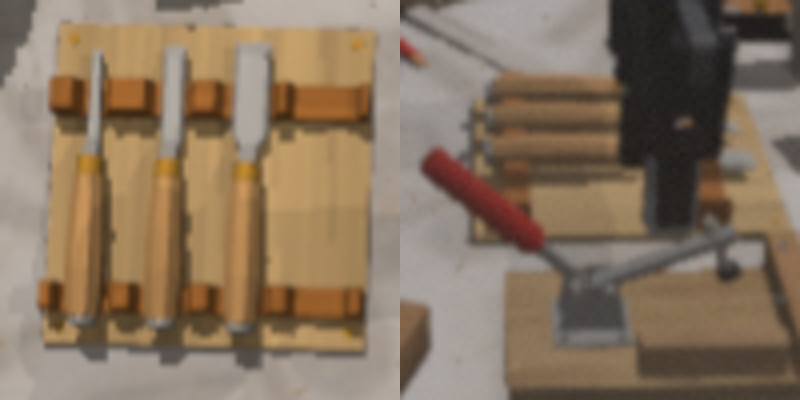

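Three chisels are seated. Their blades are at y 0.382, 0.327 and 0.2725. Now the 35 mm.

{"method": "send_rows", "body": {
  "plan": [
    [[0,0,0,0,-0.01,0.08,0.6],[0,0,0,0,0,0.15,0.6],[0,0,0,0,0,0.16,0.6],[0,0,0,0,0,0.16,0.6],[0,0,0,0,0,0.16,0.6],[0,0,0,0,0,0.14,0.6],[0,0,0,0,0,0.12,0.6],[0,0,0,0,0,0.08,0.6],[0,0,0,0,0,0.05,0.6],[0,0,0,0,0,0.02,0.6],[0,0,0,0,0,0,0.6],[0,0,0,0,0,0,0.6]]
  ]
}}

```text
clock: 31.28
position: [0.5645, -0.1575, 0.028]
ee_rot: [0.999, 0.052, -0.002, 0.002]
ft_force: [0.3, 0.4, 0.8]
grip_width: 0.599
grasp_force: 0.0
```

Close, lift slightly, pull back clear of the drawer, then raise.

{"method": "send_rows", "body": {
  "plan": [
    [[0,0,0,0,0.005,0.018,0.6],[0,0,0,0,0,0,0.6],[0,0,0,0,0,0,0],[0,0,0,0,0,0,0],[0,0,0,0,0,0,0],[0,0,0,0,0,0,0],[0,0,0,0,0,0,0],[0,0,0,0,0,0,0]]
  ]
}}

```text
clock: 31.95
position: [0.5642, -0.1591, 0.0242]
ee_rot: [0.999, 0.051, -0.002, 0.002]
ft_force: [-1.9, 0.6, 5.9]
grip_width: 0.255
grasp_force: 69.0
```

{"method": "send_rows", "body": {
  "plan": [
    [[0,0,0,0,0,-0.025,0],[0,0,0,0,0,-0.015,0],[0,0,0,-0.05,0,0,0],[0,0,0,-0.08,0,0,0],[0,0,0,-0.08,0,0,0],[0,0,0,-0.05,0,0,0],[0,0,0,0,0,-0.08,0],[0,0,0,0,0,-0.15,0],[0,0,0,0,0,-0.16,0],[0,0,0,0,0,-0.16,0],[0,0,0,0,0,-0.16,0],[0,0,0,0,0,-0.16,0],[0,0,0,0,0,-0.16,0],[0,0,0,0,0,-0.08,0],[0,0,0.06,0,0,0,0],[0,0,0,0,0,0,0],[0,0,0,0,0,0,0]]
  ]
}}

```text
clock: 33.37
position: [0.513, -0.1631, 0.2534]
ee_rot: [1.0, 0.008, -0.003, 0.002]
ft_force: [-1.1, 1.1, -2.8]
grip_width: 0.253
grasp_force: 68.9
```

```bash
python3 - <<'E'
from h import *
st()
E
```

```text
[ 0.513  -0.1631  0.2534] [ 1.      0.0077 -0.0026  0.0023] j [ 0.73  0.19 -0.57  1.66  0.11  1.33 -1.42] F [-1.1  1.1 -2.8]
```

{"method": "send_rows", "body": {
  "plan": [
    [[0,0,0,0.003,-0.0465,0,0],[0,0,0,0.021,-0.155,0,0],[0,0,0,0.021,-0.155,0,0],[0,0,0,0.021,-0.155,0,0],[0,0,0,0.021,-0.155,0,0],[0,0,0,0.021,-0.155,0,0],[0,0,0,0.021,-0.155,0,0],[0,0,0,0.021,-0.155,0,0],[0,0,0,0.021,-0.155,0,0],[0,0,0,0.021,-0.155,0,0],[0,0,0,0.021,-0.155,0,0],[0,0,0,0.021,-0.155,0,0],[0,0,0,0.021,-0.155,0,0],[0,0,0,0,0,0,0],[0,0,0,0,0,0,0]]
  ]
}}

```text
clock: 34.62
position: [0.5578, 0.2219, 0.2507]
ee_rot: [1.0, 0.01, -0.003, 0.002]
ft_force: [0.2, -1.3, -3.0]
grip_width: 0.252
grasp_force: 69.0
```

{"method": "send_rows", "body": {
  "plan": [
    [[0,0,0,0,0,0.08,0],[0,0,0,0,0,0.14,0],[0,0,0,0,0,0.16,0],[0,0,0,0,0,0.16,0],[0,0,0,0,0,0.14,0],[0,0,0,0,0,0.08,0],[0,0,0,0,0,0.04,0],[0,0,0,0,0,0,0],[0,0,0,0,0,0,0],[0,0,0,0,0,0,0]]
  ]
}}

```text
clock: 35.45
position: [0.5593, 0.2182, 0.0932]
ee_rot: [1.0, 0.007, -0.001, 0.002]
ft_force: [-0.4, 0.4, -1.8]
grip_width: 0.25
grasp_force: 69.0
```

```bash
python3 - <<'E'
from h import *
st(); b=optics.camera("top");a=optics.camera("side"); cv2.imwrite("pics/t35.png",b[:,:,::-1])
h=cv2.cvtColor(b,cv2.COLOR_RGB2HSV)
for y in (126,128,130,132,136,140): print(y,h[y,202:228,1].tolist())
print(np.round(onplane("top",[(x,128) for x in (215,216,217,218)],.071),4).tolist())
cv2.imwrite("pics/v35.png",np.hstack([cv2.resize(b[100:220,130:230],(400,480),interpolation=2),cv2.resize(a[110:230,230:330],(400,480),interpolation=2)])[:,:,::-1])
E
```

```text
[0.5593 0.2182 0.0932] [ 1.      0.0065 -0.0014  0.0019] j [ 0.12  0.52 -0.72  1.66  0.38  1.11 -2.27] F [-0.4  0.4 -1.8]
126 [63, 61, 59, 60, 58, 61, 57, 50, 51, 57, 56, 60, 59, 59, 56, 40, 25, 22, 22, 26, 34, 37, 36, 38, 36, 36]
128 [60, 63, 61, 59, 60, 58, 59, 58, 56, 45, 51, 57, 59, 60, 58, 58, 47, 29, 25, 40, 91, 114, 116, 113, 112, 107]
130 [58, 61, 65, 64, 60, 60, 60, 58, 59, 58, 52, 43, 52, 58, 58, 58, 59, 57, 47, 51, 105, 153, 168, 149, 120, 113]
132 [59, 59, 60, 59, 60, 63, 62, 59, 59, 60, 58, 56, 54, 49, 57, 59, 60, 60, 57, 63, 87, 127, 143, 133, 118, 115]
136 [59, 60, 59, 58, 60, 59, 59, 60, 58, 62, 61, 60, 60, 58, 59, 54, 47, 47, 55, 59, 58, 58, 57, 71, 100, 110]
140 [59, 61, 58, 59, 59, 61, 61, 59, 60, 60, 60, 61, 60, 59, 59, 58, 58, 58, 56, 51, 48, 54, 58, 58, 57, 58]
[[0.6866, 0.2196, 0.071], [0.6867, 0.2169, 0.071], [0.6867, 0.2142, 0.071], [0.6868, 0.2115, 0.071]]
```

View pics/v35.png

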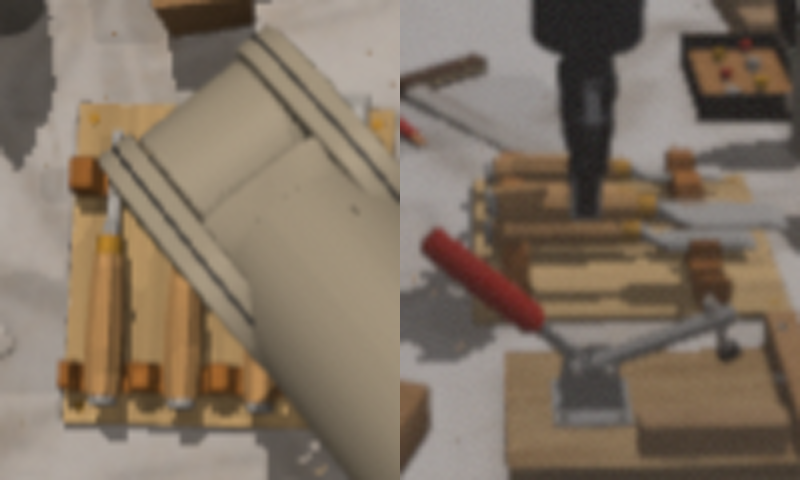

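Only the right edge of the blade tip is visible, at crop (368,110). That gives a centre of y ≈ 0.219, on target, so I'll lower it.

{"method": "send_rows", "body": {
  "plan": [
    [[0,0,0,0,0,0.04,0],[0,0,0,0,0,0.05,0],[0,0,0,0,0,0.05,0],[0,0,0,0,0,0.04,0],[0,0,0,0,0,0.03,0],[0,0,0,0,0,0.02,0],[0,0,0,0,0,0.012,0],[0,0,0,0,0,0,0],[0,0,0,0,0,0,0],[0,0,0,0,0,0,0]]
  ]
}}

```text
clock: 36.38
position: [0.5582, 0.218, 0.0442]
ee_rot: [1.0, 0.007, -0.002, 0.003]
ft_force: [-4.9, -1.9, 8.9]
grip_width: 0.254
grasp_force: 70.2
```

{"method": "send_rows", "body": {
  "plan": [
    [[0,0,0,0,0,0,0.45],[0,0,0,0,0,0,0.45],[0,0,0,0,0,0,0.45],[0,0,0,0,0,-0.03,0.45],[0,0,0,0,0,-0.1,0.45],[0,0,0,0,0,-0.16,0.45],[0,0,0,0,0,-0.16,0.45],[0,0,0,0,0,-0.16,0.45],[0,0,0,0,0,-0.16,0.45],[0,0,0,0,0,-0.16,0.45],[0,0,0,0,0,-0.1,0.45],[0,0,0,0,0.1,0,0.45],[0,0,0,0,0.19,0,0.45],[0,0,0,0,0.19,0,0.45],[0,0,0,0,0.19,0,0.45],[0,0,0,0,0.19,0,0.45],[0,0,0,0,0.19,0,0.45],[0,0,0,0,0.19,0,0.45],[0,0,0,0,0.19,0,0.45],[0,0,0,0,0.1,0,0.45]]
  ]
}}

```text
clock: 38.05
position: [0.5628, -0.0928, 0.2511]
ee_rot: [1.0, 0.004, -0.002, 0.003]
ft_force: [0.7, -0.1, -0.8]
grip_width: 0.449
grasp_force: 0.0
```

```bash
python3 - <<'E'
from h import *
st(); b=optics.camera("top"); a=optics.camera("side")
blade(b,.0225,(205,230),(128,152)); blade(b,.0225,(186,206),(134,150))
cv2.imwrite("pics/final.png",np.hstack([cv2.resize(b[110:290,130:330],(400,360),interpolation=2),cv2.resize(a[120:230,220:330],(400,400),interpolation=2)[:360]])[:,:,::-1])
E
```

```text
[ 0.5628 -0.0928  0.2511] [ 1.      0.0041 -0.0023  0.0032] j [ 0.62  0.28 -0.65  1.58  0.18  1.35 -1.61] F [ 0.7 -0.1 -0.8]
[(0.7003, 0.2126, 5), (0.6944, 0.2174, 12), (0.6886, 0.2173, 13), (0.6828, 0.2162, 14), (0.6771, 0.2157, 14), (0.6713, 0.216, 13), (0.6656, 0.2159, 13), (0.6599, 0.2154, 14), (0.6542, 0.2147, 14), (0.6484, 0.2146, 14), (0.6427, 0.2148, 14), (0.637, 0.2152, 15)]
[(0.6814, 0.2725, 9), (0.6757, 0.2721, 9), (0.6699, 0.2721, 9), (0.6642, 0.2717, 9), (0.6584, 0.2725, 8), (0.6527, 0.2724, 8), (0.647, 0.2725, 8), (0.6413, 0.2726, 9)]
```

View pics/final.png

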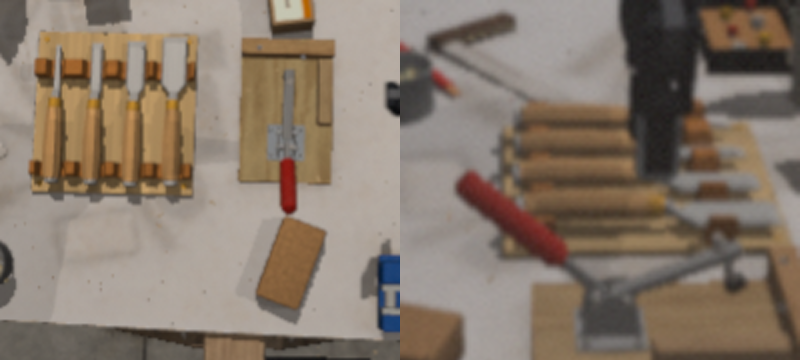

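```bash
python3 - <<'E'
from h import *
b=optics.camera("top"); a=optics.camera("side")
blade(b,.0225,(205,224),(132,150))
cv2.imwrite("pics/final2.png",np.hstack([cv2.resize(b[120:210,140:230],(400,400),interpolation=2),cv2.resize(a[140:200,240:340],(400,240),interpolation=2) if 0 else cv2.copyMakeBorder(cv2.resize(a[140:200,250:330],(400,300),interpolation=2),0,100,0,0,0)])[:,:,::-1])
E
```

```text
[(0.6886, 0.2185, 12), (0.6828, 0.2181, 13), (0.677, 0.2179, 13), (0.6713, 0.2185, 12), (0.6655, 0.219, 12), (0.6598, 0.2186, 12), (0.6541, 0.2183, 12), (0.6483, 0.2185, 12), (0.6426, 0.2186, 12)]
```

View pics/final2.png

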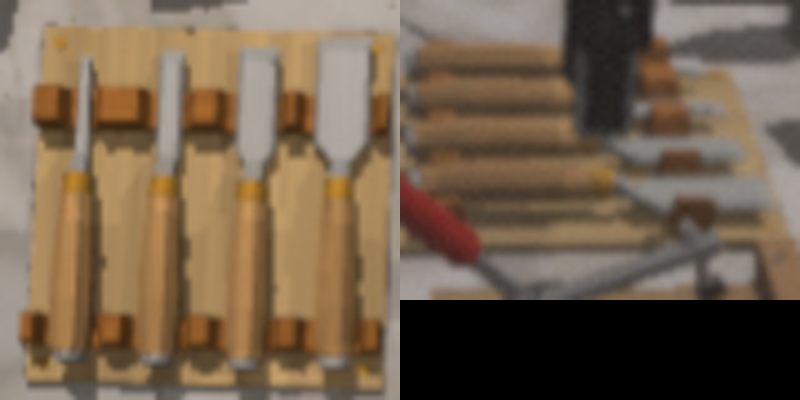

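All four chisels lie in their notches in both views. The blades are at y 0.382, 0.327, 0.272 and 0.218, each handle sits between its teeth, and the tin and cork block are where they were.

```bash
python3 -c "
from workcell import job
print(job.hand_in())"
```

```text
the job is handed in; nothing more can be done
None
```

All four chisels are stowed in width order with their edges pointing away, the screw tin and cork block are where they were, and the job was handed in at about 38 s of robot time; no verdict came back.

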